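# Lock a bayonet retaining ring with the pin spanner

### The job

Take the pin spanner whose two pins match the holes of the retaining ring on the alloy bracket (the one with the longer crossbar), seat both its pins fully in the two ring holes, and turn the ring clockwise with it until the lug on the ring's rim comes up against the stop block. Then let go and leave the spanner standing upright in the ring; leave the other spanner in the rack.

Things in the scene. Friction and masses are not known exactly. Their poses are not given: they have to be found in the camera images.
- wide_spanner: T-shaped pin spanner, upright in a rack slot. Steel crossbar 106 x 26 x 12 mm along its x; two pins, 10 mm wide, 16 mm long, tapered, point down at x = +38 and -38 mm. Upright square black grip, 24 x 24 mm, sides square to x and y, 16 to 82 mm above the origin: grasp it from above. Origin: centre of the crossbar's underside; z up; a half turn leaves it the same. Lifts straight out.
- narrow_spanner: The wrong tool, stays put: same grip, crossbar only 80 mm long, pins at x = +25 and -25 mm. Origin and axes as wide_spanner. The two stand parallel, 100 mm apart along y, in the two slots of a fixed wooden rack, 116 x 170 x 30 mm; their crossbars rest on its top, 30 mm above the bench. Which slot holds which varies.
- ring_top (a point): Centre of the steel ring's upper face, on its axis, 65 mm above the bench. Ring 112 mm wide, 43 mm bore, 18 mm thick, flat on a fixed alloy bracket, 121 x 164 mm. Frame turns with it: two 20 mm through-holes at x = +38 and -38 mm, z up; rim lug at the -x end. A seated spanner's origin lies here, crossbar on the ring; the pins' 5 mm play gives about 8 degrees of lost motion each way.
- ring (a joint): Turn of the ring, rad: grows as it turns clockwise seen from above (its frame's yaw falls alike). Starts between 0.05 and 0.45; rigid stop at 1.25, where the rim lug meets the dark stop block on the bracket; home is above 1.05. About 0.12 N m of friction; it stays where it is left.

How it is judged (in metres and radians):
On the way, in this order (a step that is already met when the one before it is completed fails the run):
1. both pins of the wide spanner are seated in the ring holes (horizontal distance between wide_spanner and ring_top below 0.012 m and z of wide_spanner in the frame of ring_top between -0.01 and 0.007 m and angle between the x axis of wide_spanner and the x axis of ring_top, either way round below 0.26 rad and angle between wide_spanner's own z axis and vertical below 0.17 rad), for 0.2 s.
2. the ring is turned home with the spanner held in the gripper, pins still seated (all of step 1 and value of joint ring above 1.05 rad and contact force between the fingers and wide_spanner above 1 N), for 0.1 s.
At the end, for the whole second after the job is handed in: The ring is within 0.2 rad of its stop (joint above 1.05). The wide spanner rests in it, pins seated: within 12 mm of the axis, 7 mm of the face, 15 degrees of the hole line, upright within 10 degrees, at rest. The narrow spanner is within 30 mm of its start (all of step 1 and value of joint ring above 1.05 rad and linear speed of wide_spanner below 0.02 m/s and distance of narrow_spanner from where it was at the start of the episode below 0.03 m); the robot touches nothing.
It fails at once if the narrow spanner is moved by more than 30 mm (distance of narrow_spanner from where it was at the start of the episode above 0.03 m).
It also fails if it takes over 42 s, if anything falls off the work surface, if the arm or the gripper's body presses on something with over 40 N, if the wrist force passes 120 N, or if a joint passes its speed limit or range.

### The arm

A 6-joint arm with a two-finger parallel gripper is mounted at the origin on a cart in front of the work surface, level with it; the furniture and walls round the work are solid. World frame = base frame: x ahead of the robot, y to its left, z up, the work surface at z = 0. Lengths are in mm, angles in rad, forces in N, time in s.
With the tool pointing down it reaches from about 350 to 725 mm from the base axis. Payload 6 kg.
Tool frame: the origin (TCP) lies midway between the tips of the shut fingers; the grasp point (between the pads) lies 19 mm behind it; z points along the fingers, y is the line along which they close (so a half turn about z gives the same grasp; the last joint's range is limited). The gripper opens to 85 mm and grips with 20 to 120 N. Pads are 22 mm wide; open, the fingers measure 114 mm over their backs; the gripper's body (76 mm by 85 mm) begins 54 mm behind the grasp point. The pads swing forward as they close: fully open they stand 13 mm farther back than shut.
Start: joints at [1.681, 0.04, 0.085, 0, -1.615, -0.334], TCP at [133.137, 585.02, 231.261] pointing down, gripper open.
Joint ranges: [-2.56, 2.56], [-1.29, 2.01], [-1.08, 1.49], [-3.29, 1.98], [-2.81, -0.18], [-2.99, 2.99]. Speed limits (rad/s): [2.57, 2.57, 3.01, 3.14, 3.14, 3.14].

### API

Orientations are given as a unit quaternion [x, y, z, w].
In Python, from station import manip, cams gives the robot as it stands.
- The arm moves only by the tool arm_command, never from a script. Its argument "series" is a list of rows, each a list of 7 numbers: the shift along the world's x, y, z scaled (see below), then the turn, a rotation vector about the world's x, y, z scaled (see below), then the opening, from 0 (shut) to 1 (fully open). A call has 1 to 20 rows; each row is the pose to reach, as a shift and turn from the pose commanded when the call began, turning the shorter way round; what a row does not reach only later rows make up. The controller multiplies each number of a shift by 10 cm and each number of a turn by 360 degrees. A row lasts 1/10 s, in which the tool goes at most 50 mm and 8.59 degrees, less where a joint would pass 70% of its speed; a pose out of reach is approached as far as the arm can. A call with a number of a shift or a turn outside -1 to 1 is refused whole. A call with a gripper value outside its range is refused whole. The fingers move at their own pace and stop on an object; "squeeze" is the grip in N (left out, the last holds). Time passes only in rows, so rows that repeat a pose let the fingers close. It gives the time, the measured TCP pose, the force, the opening and the grip force at its end, in the units of the state.
- manip.observe(): the state, without advancing time (a new reading comes with each control period).
- cams.snapshot(name): name is "scene" or "side" or "wrist"; returns the picture (384x512x3 uint8, red, green, blue); there is no depth.
- cams.camera_params(name): a dict with "mtx" (3x3 intrinsics, pixels), "position" and "rotation" of the camera in the world. Camera axes: x right, y down, z forward; pixel columns grow to the right and rows downward; lengths in mm; the calibration is good to about 2 mm. The wrist camera is an equidistant fisheye: a pixel r from the principal point sees the ray r / f radians off the axis. A picture is of the moment at which its call begins: read the wrist's pose just before it. camera_params takes no time and is no camera call; for the wrist camera it gives the pose at the moment of the call.
- manip.finish_job(): hands the job in; it is judged then, once.
The state is a dict: "t": time; "joint_pos": joint angles; "dq": joint speeds; "effort": joint torques, N m; "position": TCP position; "tool_rot": TCP orientation; "wrist_force": force on the tool from outside, world axes, zero at the start; "ft_torque": the same for the moment, N m; "finger_gap": opening from 0.0 (shut) to 1.0 (fully open); "gripper_force": force on a finger pad.
Only numpy, scipy, OpenCV 4.12 (cv2) and the standard library are available. Lean on these libraries where they do the work, as an engineer would, in place of code of your own. Each camera call takes 0.05 s, during which the arm holds its last target. There are 200 camera calls.

## Working session

There is one attempt and no reset: what is moved stays moved. The work goes in short steps, Python scripts to look and compute and a tool call to move; the robot and the scene stay as the last step left them, time stands still between calls to the robot, and variables do not carry over. Pictures are saved under pics/ and viewed, at most 12 in all, crops included, and the job is handed in when it is done.

Besides the shell and the picture viewer there is one more tool, called after "Call:" as a command line: name --pt "numbers of a row" for each row, then --argument value for the rest. arm_command: Moves the arm, as the interface text tells. Shifts and turns lie within -1 to 1; 1 stands for 10 cm of shift or 360 degrees of turn. Its arguments: {"type":"object","properties":{"series":{"type":"array"},"squeeze":{"type":"number"}},"required":["series"]}

```bash
ls; mkdir -p pics
python3 - <<'E'
from station import manip, cams
import cv2, numpy as np
print(manip.observe())
for n in ("scene","side","wrist"):
    p=cams.camera_params(n); print(n,p)
    im=cams.snapshot(n); cv2.imwrite(f"pics/{n}0.png",im[:,:,::-1])
E
```

```text
pics
{'t': 0.0, 'joint_pos': array([ 1.68070033e+00,  4.08177858e-02,  8.37986928e-02, -4.95239299e-04,
       -1.61549522e+00, -3.33739280e-01]), 'dq': array([ 0.00133324,  0.00256293, -0.00024554,  0.00058121, -0.00026209,
        0.00136862]), 'effort': array([-1.07829153e-04, -3.68213618e+01,  3.47416520e+01,  6.93243116e+00,
       -5.34155595e-03,  1.01309195e-05]), 'position': array([132.99561725, 584.73289732, 230.26261664]), 'tool_rot': array([ 9.93744571e-01, -1.11673315e-01, -5.23361632e-05,  8.92371128e-04]), 'wrist_force': array([-0.42832166, -0.41555403,  0.19475611]), 'ft_torque': array([ 0.03388134,  0.0041788 , -0.03953354]), 'gripper_force': 0.0, 'finger_gap': 1.0010175655541458}
scene {'mtx': array([[427.70523809,   0.        , 262.44231185],
       [  0.        , 427.70523809, 197.61484146],
       [  0.        ,   0.        ,   1.        ]]), 'position': array([ 140.21325722, -467.21198003,  654.94594121]), 'rotation': array([ 0.8655313 , -0.29527394,  0.1317804 , -0.38249549])}
side {'mtx': array([[354.80253631,   0.        , 248.16716891],
       [  0.        , 354.80253631, 189.34728097],
       [  0.        ,   0.        ,   1.        ]]), 'position': array([291.77750479, 589.70682091, 656.51645221]), 'rotation': array([-0.19077243,  0.89341528, -0.40009385,  0.07307477])}
wrist {'mtx': array([[297.31863964,   0.        , 253.56858189],
       [  0.        , 297.31863964, 188.37173476],
       [  0.        ,   0.        ,   1.        ]]), 'position': array([201.43365271, 569.50238768, 374.35963635]), 'rotation': array([-0.61739702,  0.77436453,  0.10769599, -0.08707512])}
```

View pics/scene0.png

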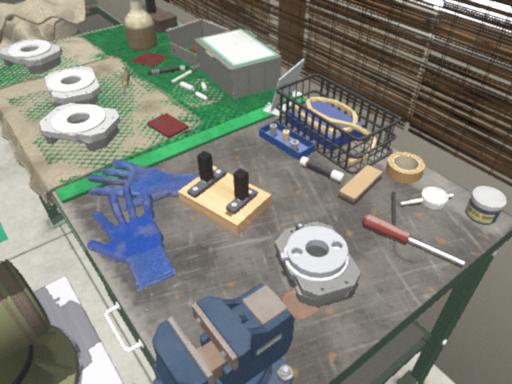

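View pics/side0.png

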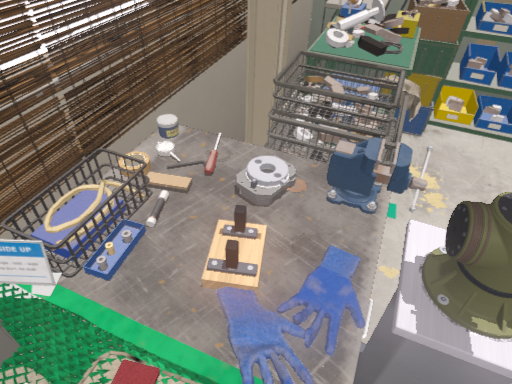

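Scene: rack at about (225,197), grips at (205,165) and (241,185), ring at (318,248). Side: rack at (236,255), grips at (240,217) and (232,253), ring at (268,172). I'll zoom in next.

```bash
cat > h.py <<'E'
import numpy as np, cv2
from scipy.spatial.transform import Rotation as R
from station import manip, cams
def ray(p,uv,fish=False):
    K=p["mtx"]; x=(uv[0]-K[0,2])/K[0,0]; y=(uv[1]-K[1,2])/K[1,1]
    if fish:
        r=np.hypot(x,y)+1e-12; d=np.array([x/r*np.sin(r),y/r*np.sin(r),np.cos(r)])
    else: d=np.array([x,y,1.])
    return p["position"],R.from_quat(p["rotation"]).apply(d/np.linalg.norm(d))
def plane(p,uv,z,fish=False):
    o,d=ray(p,uv,fish); return o+d*(z-o[2])/d[2]
def proj(p,X,fish=False):
    c=R.from_quat(p["rotation"]).inv().apply(np.atleast_2d(X)-p["position"]); K=p["mtx"]
    if fish:
        t=np.arctan2(np.hypot(c[:,0],c[:,1]),c[:,2]); n=np.hypot(c[:,0],c[:,1])+1e-12
        q=c[:,:2]/n[:,None]*t[:,None]
    else: q=c[:,:2]/c[:,2:]
    return q*K[0,0]+K[:2,2]
E
python3 - <<'E'
import cv2
a=cv2.imread("pics/scene0.png")[135:310,170:370]; cv2.imwrite("pics/sc.png",cv2.resize(a,None,fx=3.4,fy=3.4,interpolation=cv2.INTER_CUBIC))
a=cv2.imread("pics/side0.png")[145:295,190:310]; cv2.imwrite("pics/sd.png",cv2.resize(a,None,fx=4,fy=4,interpolation=cv2.INTER_CUBIC))
E
```

```text
(no output)
```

View pics/sc.png

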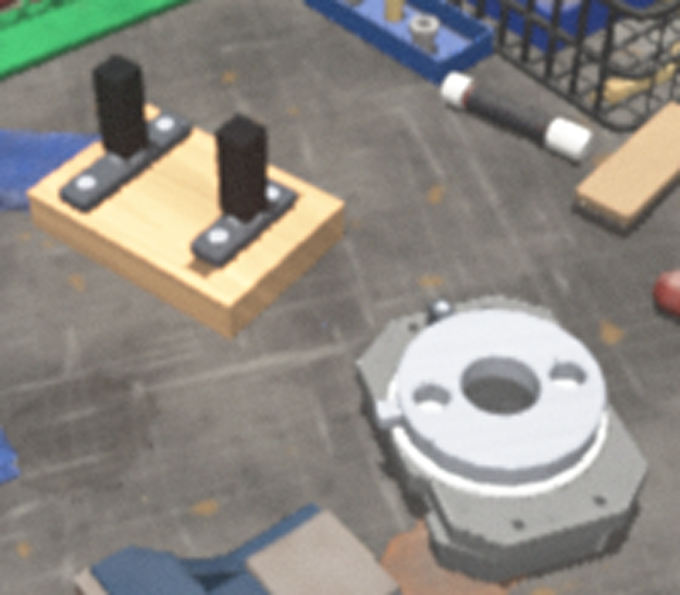

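View pics/sd.png

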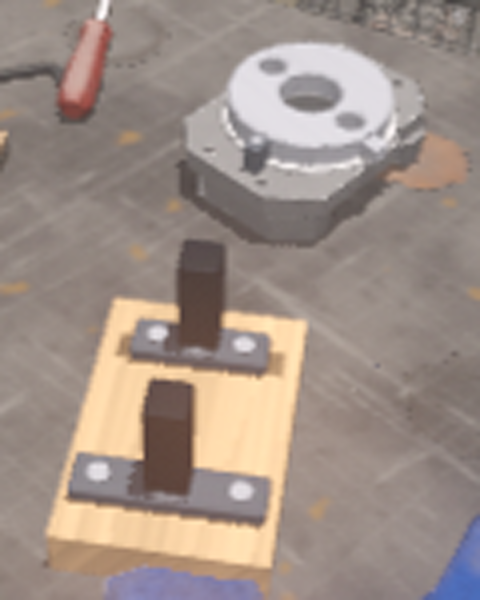

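View pics/wrist0.png

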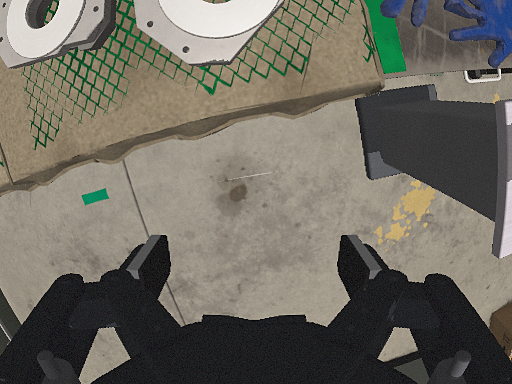

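Crops: the wide spanner is the far (+y) one. Its pin discs are at scene crop (87,183) and (165,124), side crop (98,470) and (241,490). Ring holes are at scene (432,397) and (568,373), side (273,66) and (350,120). The lug is at scene (387,412), and the stop post at scene (440,310). The wrist view doesn't show the workspace yet.

Run:
```python
from h import *
S=lambda u,v:(u/3.4+170-.35,v/3.4+135-.35)
D=lambda u,v:(u/4+190-.4,v/4+145-.4)
ps,pd=cams.camera_params("scene"),cams.camera_params("side")
np.set_printoptions(precision=1,suppress=True)
F={"wA":((87,183),(241,490),42.5),"wB":((165,124),(98,470),42.5),"nA":((219,236),(244,344),42.5),"nB":((271,192),(158,332),42.5),
"hA":((432,397),(350,120),65),"hB":((568,373),(273,66),65),"bore":((500,385),(311,93),65),"lug":((387,412),(375,143),57),"stop":((440,310),(255,140),60),
"gw":((119,68),(170,392),112),"gn":((241,129),(201,252),112)}
o={}
for k,(a,b,z) in F.items():
    P,Q=plane(ps,S(*a),z),plane(pd,D(*b),z)
    o1,d1=ray(ps,S(*a));o2,d2=ray(pd,D(*b))
    t=np.linalg.lstsq(np.c_[d1,-d2],o2-o1,rcond=None)[0]
    X=(o1+d1*t[0]+o2+d2*t[1])/2
    print(k,P[:2],Q[:2],"tri",X); o[k]=(P+Q)/2
for a,b in(("wA","wB"),("nA","nB"),("hA","hB"),("hA","bore"),("lug","bore")):
    d=o[a]-o[b]; print(a,b,(o[a]+o[b])/2,np.linalg.norm(d),np.degrees(np.arctan2(d[1],d[0])))
```

```text
wA [455.7 177.5] [451.9 179.4] tri [454.1 178.1  41.6]
wB [528.5 197.6] [525.4 198.9] tri [527.2 197.9  41.8]
nA [494.2  85.2] [490.2  86.4] tri [492.3  85.1  42. ]
nB [543.9  98.6] [538.9  98.7] tri [541.2  97.8  42.7]
hA [ 499.1 -106.4] [ 496.4 -102.5] tri [ 498.5 -105.5   63.2]
hB [ 568.3 -138.4] [ 564.2 -134.6] tri [ 567.  -137.9   63.5]
bore [ 533.4 -122.3] [ 529.9 -118. ] tri [ 532.5 -121.5   63.2]
lug [478.2 -94.8] [476.3 -96.6] tri [476.7 -95.6  58.3]
stop [548.2 -57.5] [547.1 -63. ] tri [545.9 -59.7  63.1]
gw [492.4 186.3] [488.5 187.2] tri [490.5 186.1 111.6]
gn [517.6  90.7] [515.   92.5] tri [516.6  91.1 111.2]
wA wB [490.4 188.3  42.5] 75.76662396183927 -164.8632549786665
nA nB [516.8  92.2  42.5] 50.85599247012966 -165.35260188785543
hA hB [ 532.  -120.5   65. ] 75.60641758255957 154.91163258268418
hA bore [ 514.7 -112.3   65. ] 37.34756507834876 155.11118201391545
lug bore [ 504.5 -107.9   61. ] 60.197684445076256 155.7983248569348
```

Call:
arm_command --pt "0.3 -0.33 0 0 0 0.02 1" --pt "0.6 -0.66 0 0 0 0.04 1" --pt "0.89 -0.99 0 0 0 0.06 1" --pt "0.89 -0.99 0 0 0 0.077 1" --squeeze 60

```text
t: 0.55
position: [224.7, 483.3, 232.3]
tool_rot: [0.991, 0.13, 0.0, -0.001]
wrist_force: [-0.9, 0.5, 0.0]
finger_gap: 1.0
gripper_force: 0.0
```

Call:
arm_command --pt "0.3 -0.33 0 0 0 0 1" --pt "0.6 -0.66 0 0 0 0 1" --pt "0.89 -0.99 0 0 0 0 1"

```text
t: 0.85
position: [311.8, 385.7, 231.0]
tool_rot: [0.992, 0.13, -0.0, 0.0]
wrist_force: [1.0, 0.8, -0.2]
finger_gap: 1.004
gripper_force: 0.0
```

Call:
arm_command --pt "0.3 -0.33 0 0 0 0 1" --pt "0.6 -0.66 0 0 0 0 1" --pt "0.89 -0.99 0 0 0 0 1"

```text
t: 1.15
position: [400.9, 286.4, 231.2]
tool_rot: [0.992, 0.13, 0.0, -0.0]
wrist_force: [0.0, 0.8, 1.1]
finger_gap: 0.998
gripper_force: 0.0
```

Call:
arm_command --pt "0.3 -0.33 0 0 0 0 1" --pt "0.6 -0.66 0 0 0 0 1" --pt "0.9 -0.99 0 0 0 0 1" --pt "0.9 -0.99 0 0 0 0 1" --pt "0.9 -0.99 0 0 0 0 1" --pt "0.9 -0.99 0 0 0 0 1"

```text
t: 1.75
position: [489.8, 189.4, 231.0]
tool_rot: [0.992, 0.13, -0.0, 0.0]
wrist_force: [-0.3, -0.3, -0.2]
finger_gap: 1.0
gripper_force: 0.0
```

Run:
```python
from h import *
p=cams.camera_params("wrist"); im=cams.snapshot("wrist").copy()[:,:,::-1].copy(); cv2.imwrite("pics/w1.png",im)
for k,X in dict(wA=(453.8,178.4,42.5),wB=(527,198.2,42.5),g=(490.4,188.3,112),hA=(497.8,-104.5,65),hB=(566.3,-136.5,65)).items(): print(k,proj(p,X,True)[0].round(1))
print(p)
```

```text
wA [254.6 198.7]
wB [254.4 134. ]
g [254.7 182.7]
hA [462.4 223. ]
hB [493.6 182.4]
{'mtx': array([[297.31863964,   0.        , 253.56858189],
       [  0.        , 297.31863964, 188.37173476],
       [  0.        ,   0.        ,   1.        ]]), 'position': array([557.59288501, 207.24314675, 375.01985443]), 'rotation': array([ 0.78509702, -0.60363334, -0.08458004,  0.10998037])}
```

View pics/w1.png

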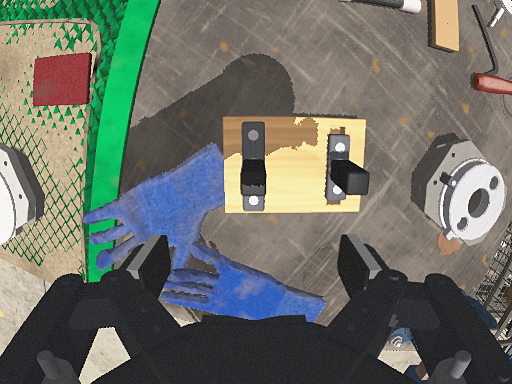

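Wrist picture: the wide spanner's pin discs are at (253.5,201.5) and (253.5,135), 1–3 px from prediction. The ring holes also match at (463,224) and (495,183). I'll descend straight down.

Call:
arm_command --pt "0 0 -0.35 0 0 0 1" --pt "0 0 -0.7 0 0 0 1" --pt "0 0 -0.9 0 0 0 1" --pt "0 0 -0.9 0 0 0 1"

```text
t: 2.2
position: [488.0, 189.3, 137.9]
tool_rot: [0.991, 0.131, -0.003, 0.001]
wrist_force: [0.2, 0.1, 0.4]
finger_gap: 0.999
gripper_force: 0.0
```

Call:
arm_command --pt "0 0 -0.2 0 0 0 1" --pt "0 0 -0.4 0 0 0 1" --pt "0 0 -0.6 0 0 0 1" --pt "0 0 -0.75 0 0 0 1" --pt "0 0 -0.75 0 0 0 1" --pt "0 0 -0.75 0 0 0 1"

```text
t: 2.8
position: [490.6, 189.5, 67.5]
tool_rot: [0.992, 0.13, 0.001, 0.0]
wrist_force: [-0.4, 1.3, 0.8]
finger_gap: 0.999
gripper_force: 0.0
```

Call:
arm_command --pt "0 0 0 0 0 0 0.6" --pt "0 0 0 0 0 0 0.4" --pt "0 0 0 0 0 0 0.2" --pt "0 0 0 0 0 0 0" --pt "0 0 0 0 0 0 0" --pt "0 0 0 0 0 0 0" --pt "0 0 0 0 0 0 0" --pt "0 0 0 0 0 0 0" --pt "0 0 0 0 0 0 0" --pt "0 0 0 0 0 0 0" --squeeze 60

```text
t: 3.8
position: [490.3, 189.0, 66.6]
tool_rot: [0.992, 0.13, 0.0, 0.0]
wrist_force: [-1.0, 0.7, 4.6]
finger_gap: 0.273
gripper_force: 60.3
```

Call:
arm_command --pt "0 0 0.2 0 0 0 0" --pt "0 0 0.4 0 0 0 0" --pt "0 0 0.7 0 0 0 0" --pt "0 0 1.0 0 0 0 0" --pt "0 0 1.0 0 0 0 0"

```text
t: 4.3
position: [491.7, 189.7, 170.2]
tool_rot: [0.992, 0.13, 0.003, -0.001]
wrist_force: [-0.7, 0.3, -1.5]
finger_gap: 0.271
gripper_force: 59.8
```

Call:
arm_command --pt "0 0 0.3 0 0 0 0" --pt "0 0 0.5 0 0 0 0" --pt "0 0 0.5 0 0 0 0" --pt "0 0 0.5 0 0 0 0"

```text
t: 4.7
position: [489.7, 189.2, 214.5]
tool_rot: [0.992, 0.13, -0.001, -0.0]
wrist_force: [-0.6, -0.3, -2.8]
finger_gap: 0.277
gripper_force: 59.7
```

Call:
arm_command --pt "0.05 -0.3 0 0 0 -0.02 0" --pt "0.1 -0.6 0 0 0 -0.04 0" --pt "0.15 -1.0 0 0 0 -0.06 0"

```text
t: 5.0
position: [504.3, 88.7, 213.4]
tool_rot: [0.998, -0.06, -0.002, 0.001]
wrist_force: [1.0, -0.1, -2.2]
finger_gap: 0.274
gripper_force: 59.8
```

Call:
arm_command --pt "0.05 -0.3 0 0 0 -0.02 0" --pt "0.1 -0.6 0 0 0 -0.04 0" --pt "0.15 -1.0 0 0 0 -0.051 0"

```text
t: 5.3
position: [519.4, -11.6, 213.6]
tool_rot: [0.976, -0.219, -0.002, 0.0]
wrist_force: [1.3, -0.9, -1.3]
finger_gap: 0.271
gripper_force: 59.8
```

Call:
arm_command --pt "0.05 -0.3 0 0 0 0 0" --pt "0.1 -0.6 0 0 0 0 0" --pt "0.12 -1.0 0 0 0 0 0" --pt "0.12 -1.0 0 0 0 0 0" --pt "0.12 -1.0 0 0 0 0 0" --pt "0.12 -1.0 0 0 0 0 0" --pt "0.12 -1.0 0 0 0 0 0"

```text
t: 6.0
position: [532.0, -110.1, 215.6]
tool_rot: [0.976, -0.216, -0.0, 0.0]
wrist_force: [-0.1, -0.5, -1.9]
finger_gap: 0.272
gripper_force: 59.9
```

Run:
```python
from h import *
p=cams.camera_params("wrist"); print(manip.observe()["position"],manip.observe()["tool_rot"])
ims={n:cams.snapshot(n)[:,:,::-1].copy() for n in("wrist","side","scene")}
for n in ims: cv2.imwrite(f"pics/{n}2.png",ims[n])
f=lambda a,s:cv2.resize(a,None,fx=s,fy=s,interpolation=cv2.INTER_CUBIC)
c=np.zeros((600,800,3),np.uint8)
a=f(ims["wrist"][90:290,155:355],2); c[:400,:400]=a
a=f(ims["scene"][140:320,250:400],2.6); c[:a.shape[0],400:400+a.shape[1]]=a
cv2.imwrite("pics/c2.png",c)
```

```text
[ 532.00816033 -110.0685393   215.55046204] [ 9.76320720e-01 -2.16327627e-01 -4.55115611e-04  4.01822937e-05]
```

View pics/c2.png

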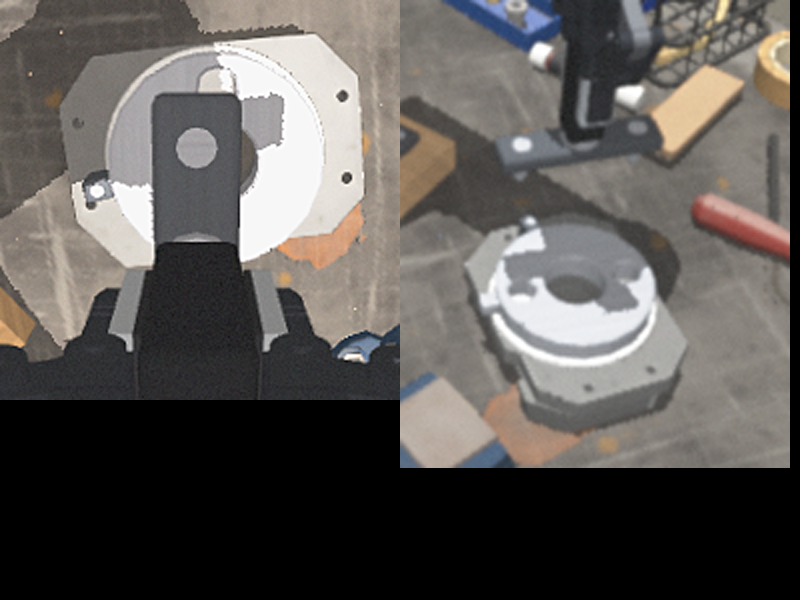

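Run:
```python
from h import *
np.set_printoptions(precision=1,suppress=True)
ps,pw=cams.camera_params("scene"),cams.camera_params("wrist")
S=lambda u,v:(u/2.6+250-.3,v/2.6+140-.3); W=lambda u,v:(u/2+155-.25,v/2+90-.25)
a,b=plane(ps,S(522,145),191.4),plane(ps,S(637,127),191.4)
print("scene discs",a,b,(a+b)/2,np.linalg.norm(a-b),np.degrees(np.arctan2(*(a-b)[1::-1])))
d=plane(pw,W(196,148),191.4,True); print("wrist disc",d, "tcp-expected", np.array([532,-110.1])+38*np.array([np.cos(np.radians(-25)),np.sin(np.radians(-25))]))
print("wrist hole",plane(pw,W(216,82),65,True))
for u in((107,155),(325,155)): print("ring edge",plane(pw,W(*u),65,True))
print(proj(pw,[(566.3,-136.5,65),(532,-120.5,65)],True))
```

```text
scene discs [ 698.  -246.6  191.4] [ 770.9 -281.1  191.4] [ 734.4 -263.8  191.4] 80.65927363580046 154.65480917586038
wrist disc [ 565.7 -125.2  191.4] tcp-expected [ 566.4 -126.2]
wrist hole [ 569.4 -137.5   65. ]
ring edge [559.3 -71.7  65. ]
ring edge [ 512.2 -173.1   65. ]
[[263.2 133.9]
 [262.9 171. ]]
```

Run:
```python
from h import *
np.set_printoptions(precision=1,suppress=True)
ps=cams.camera_params("scene")
S=lambda u,v:((u-400)/2.6+250-.3,v/2.6+140-.3)
a,b=plane(ps,S(522,145),191.4),plane(ps,S(637,127),191.4)
print("scene discs",a,b,(a+b)/2,np.linalg.norm(a-b),np.degrees(np.arctan2(*(a-b)[1::-1])))
```

```text
scene discs [500.1 -94.3 191.4] [ 569.3 -125.9  191.4] [ 534.7 -110.1  191.4] 76.0294261451864 155.3967968947799
```

Call:
arm_command --pt "0 -0.11 -0.3 0 0 0 0" --pt "0 -0.11 -0.6 0 0 0 0" --pt "0 -0.11 -0.8 0 0 0 0" --pt "0 -0.11 -0.88 0 0 0 0" --pt "0 -0.11 -0.88 0 0 0 0" --pt "0 -0.11 -0.88 0 0 0 0" --pt "0 -0.11 -0.88 0 0 0 0"

```text
t: 6.85
position: [533.0, -121.9, 130.0]
tool_rot: [0.976, -0.217, 0.001, -0.0]
wrist_force: [0.6, 0.1, -0.8]
finger_gap: 0.275
gripper_force: 60.0
```

Run:
```python
from h import *
ims={n:cams.snapshot(n)[:,:,::-1].copy() for n in("wrist","side","scene")}
f=lambda a,s:cv2.resize(a,None,fx=s,fy=s,interpolation=cv2.INTER_CUBIC)
c=np.zeros((600,800,3),np.uint8)
a=f(ims["side"][130:220,220:310],4); c[:360,:360]=a
a=f(ims["scene"][190:310,260:370],4); c[:480,360:800]=a
a=f(ims["wrist"][120:240,165:345],2);c[360:600,:360]=a
cv2.imwrite("pics/c3.png",c)
```

```text
(no output)
```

View pics/c3.png

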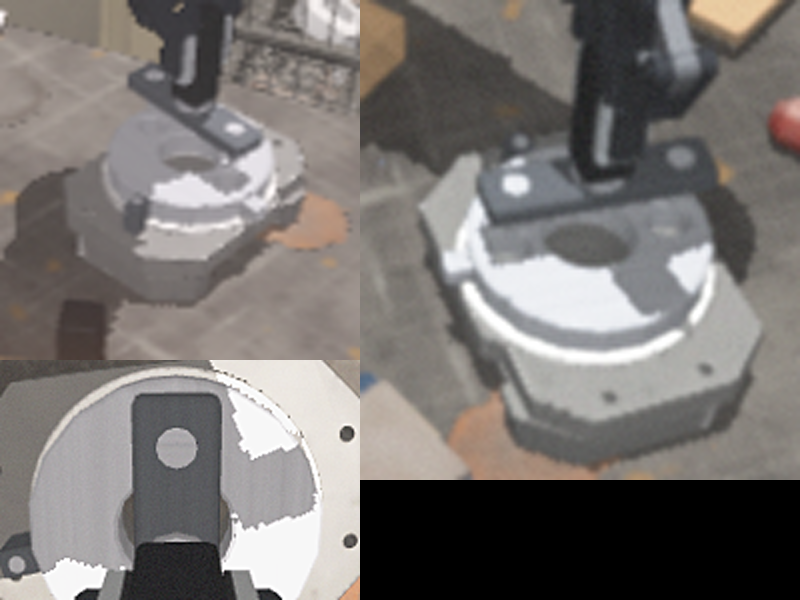

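The bar is centred laterally over the ring in the wrist view: bar centre at 176, bore 118–233 (crop pixels). I'll descend slowly.

Call:
arm_command --pt "0 0 -0.05 0 0 0 0" --pt "0 0 -0.1 0 0 0 0" --pt "0 0 -0.15 0 0 0 0" --pt "0 0 -0.18 0 0 0 0" --pt "0 0 -0.18 0 0 0 0" --pt "0 0 -0.18 0 0 0 0"

```text
t: 7.6
position: [532.1, -122.0, 110.3]
tool_rot: [0.976, -0.217, -0.0, 0.0]
wrist_force: [-0.1, 0.6, -2.5]
finger_gap: 0.269
gripper_force: 60.0
```

Call:
arm_command --pt "0 0 -0.03 0 0 0 0" --pt "0 0 -0.06 0 0 0 0" --pt "0 0 -0.08 0 0 0 0" --pt "0 0 -0.08 0 0 0 0" --pt "0 0 -0.08 0 0 0 0"

```text
t: 8.1
position: [532.1, -122.0, 102.2]
tool_rot: [0.976, -0.217, -0.0, 0.0]
wrist_force: [0.2, 0.1, -1.4]
finger_gap: 0.274
gripper_force: 60.0
```

Call:
arm_command --pt "0 0 -0.01 0 0 0 0" --pt "0 0 -0.015 0 0 0 0" --pt "0 0 -0.015 0 0 0 0" --pt "0 0 -0.015 0 0 0 0"

```text
t: 8.5
position: [532.3, -122.0, 101.6]
tool_rot: [0.976, -0.217, 0.0, 0.0]
wrist_force: [-3.0, 1.7, 6.7]
finger_gap: 0.274
gripper_force: 60.7
```

```bash
python3 -c "
from h import *
s=manip.observe();print(s['position'],s['ft_torque'],s['joint_pos'],s['wrist_force'])"
```

```text
[ 532.31138984 -122.02375075  101.59730941] [ 0.50993784  1.00783245 -0.03629046] [ 1.43018645e-01 -8.07465722e-02 -2.70834410e-01  4.37949536e-04
 -1.37997143e+00  9.90429824e-01] [-2.96517562  1.66162532  6.68024576]
```

Call:
arm_command --pt "0 0 0 0 0 -0.015 0" --pt "0 0 0 0 0 -0.03 0" --pt "0 0 0 0 0 -0.045 0" --pt "0 0 0 0 0 -0.06 0" --pt "0 0 0 0 0 -0.075 0" --pt "0 0 0 0 0 -0.09 0" --pt "0 0 0 0 0 -0.105 0" --pt "0 0 0 0 0 -0.12 0" --pt "0 0 0 0 0 -0.12 0" --pt "0 0 0 0 0 -0.12 0"

```text
t: 9.5
position: [532.3, -122.4, 101.6]
tool_rot: [0.828, -0.56, 0.0, 0.0]
wrist_force: [-2.7, 1.6, 5.8]
finger_gap: 0.273
gripper_force: 61.0
```

```bash
python3 -c "
from h import *
s=manip.observe();print(s['position'],s['ft_torque'],s['joint_pos'][5],s['wrist_force'])
im=cams.snapshot('wrist')[:,:,::-1];cv2.imwrite('pics/w4.png',cv2.resize(im[90:270,140:370],None,fx=2,fy=2))"
```

```text
[ 532.25116824 -122.35250279  101.56389308] [-0.0031111   1.12875309 -0.1185865 ] 0.2385964046257313 [-2.69689192  1.63029687  5.7790999 ]
```

View pics/w4.png

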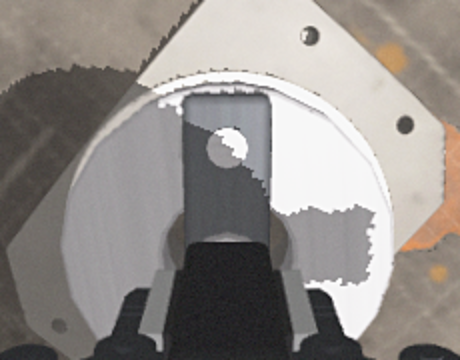

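The spanner is seated and turning, with the torque at the expected friction level of 0.12 N m. I'll continue in smaller steps.

Call:
arm_command --pt "0 0 0 0 0 -0.012 0" --pt "0 0 0 0 0 -0.024 0" --pt "0 0 0 0 0 -0.036 0" --pt "0 0 0 0 0 -0.045 0" --pt "0 0 0 0 0 -0.045 0"

```text
t: 10.05
position: [531.9, -122.4, 101.6]
tool_rot: [0.741, -0.672, 0.0, 0.001]
wrist_force: [-4.0, 0.9, 6.4]
finger_gap: 0.27
gripper_force: 61.0
```

```bash
cat > s.py <<'E'
from h import *
s=manip.observe();print(s['position'],s['ft_torque'],s['joint_pos'][5],s['wrist_force'])
E
python3 s.py
```

```text
[ 531.86235072 -122.41858354  101.55272169] [ 0.07682447  1.75258446 -0.04705189] -0.045470076481954336 [-4.02573362  0.86757246  6.43866166]
```

Call:
arm_command --pt "0 0 0 0 0 -0.008 0" --pt "0 0 0 0 0 -0.016 0" --pt "0 0 0 0 0 -0.022 0" --pt "0 0 0 0 0 -0.022 0"

```text
t: 10.45
position: [531.7, -122.4, 101.6]
tool_rot: [-0.693, 0.721, -0.0, -0.001]
wrist_force: [-5.0, 1.3, 7.5]
finger_gap: 0.269
gripper_force: 61.2
```

```bash
python3 s.py
```

```text
[ 531.66649705 -122.4331219   101.56866417] [ 0.17091225  1.99248166 -0.03935877] -0.18308838903471883 [-4.96912499  1.31771946  7.53666766]
```

Call:
arm_command --pt "0 0 0 0 0 -0.006 0" --pt "0 0 0 0 0 -0.012 0" --pt "0 0 0 0 0 -0.012 0"

```text
t: 10.75
position: [531.5, -122.4, 101.5]
tool_rot: [-0.665, 0.747, 0.0, -0.001]
wrist_force: [-6.0, -0.1, 7.7]
finger_gap: 0.277
gripper_force: 61.2
```

```bash
python3 s.py; python3 -c "
from h import *
f=lambda n,y,x:cv2.resize(cams.snapshot(n)[y:y+110,x:x+100,::-1],None,fx=4,fy=4,interpolation=cv2.INTER_CUBIC)
cv2.imwrite('pics/c5.png',np.hstack([f('scene',200,268),f('side',120,220)]))"
```

```text
[ 531.45767473 -122.4381094   101.51573328] [0.29626851 2.29921968 0.04577091] -0.2581824850096848 [-6.01236272 -0.06497389  7.72866915]
```

View pics/c5.png

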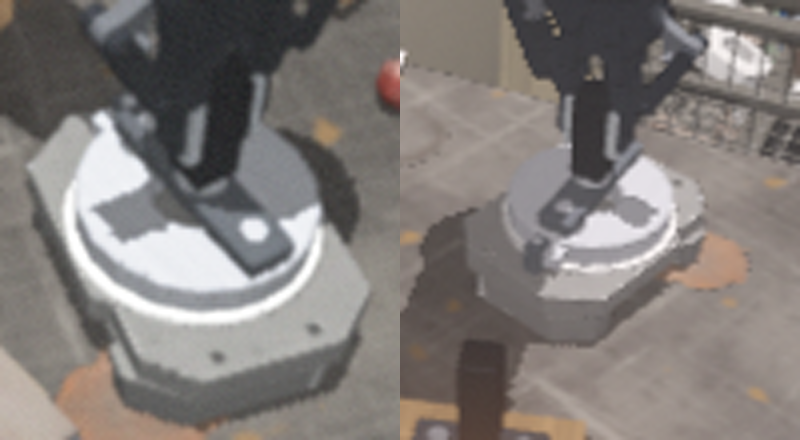

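```bash
python3 -c "
from h import *
ps=cams.camera_params('scene');pd=cams.camera_params('side')
for n,X in (('lug',plane(ps,(268+102/4-.4,200+118/4-.4),60)),('stop now',plane(ps,(268+132/4,200+108/4),65)),('stopside',plane(pd,(220+(540-400)/4-.4,120+250/4-.4),60))):
  d=X[:2]-np.array([533.5,-122.3]);print(n,X,np.hypot(*d),np.degrees(np.arctan2(d[1],d[0])))
"
```

```text
lug [533.43843209 -57.03641419  60.        ] 65.26361484880665 90.05405127744032
stop now [545.67284105 -65.50195686  65.        ] 58.0878280147391 77.9034762055208
stopside [540.36690969 -55.23730792  60.        ] 67.4133452479862 84.15355316166873
```

Call:
arm_command --pt "0 0 0 0 0 -0.006 0" --pt "0 0 0 0 0 -0.012 0" --pt "0 0 0 0 0 -0.012 0"

```text
t: 11.15
position: [531.5, -122.5, 101.6]
tool_rot: [-0.638, 0.77, -0.0, -0.001]
wrist_force: [-5.6, -1.0, 7.3]
finger_gap: 0.272
gripper_force: 87.7
```

```bash
python3 s.py
```

```text
[ 531.52920692 -122.50180033  101.61307011] [-0.13200117  2.21515946  1.66794217] -0.3310248570454414 [-5.56134868 -0.98717601  7.28698704]
```

The torque jumped to 1.7 N m, so the lug is on the stop. I'll hold, unwind slightly, release and rise.

Call:
arm_command --pt "0 0 0 0 0 0 0" --pt "0 0 0 0 0 0 0" --pt "0 0 0 0 0 0.005 0" --pt "0 0 0 0 0 0.009 0" --pt "0 0 0 0 0 0.009 0" --pt "0 0 0 0 0 0.009 0"

```text
t: 11.75
position: [532.1, -122.5, 101.5]
tool_rot: [-0.658, 0.753, -0.0, -0.0]
wrist_force: [-3.2, -0.7, 6.1]
finger_gap: 0.278
gripper_force: 71.1
```

```bash
python3 s.py
```

```text
[ 532.14944435 -122.47324861  101.51182031] [-0.17494986  1.1468293   0.12144348] -0.276231648629213 [-3.17257432 -0.70912995  6.11246534]
```

Call:
arm_command --pt "0 0 0 0 0 0 0.3" --pt "0 0 0 0 0 0 0.4" --pt "0 0 0 0 0 0 0.6" --pt "0 0 0 0 0 0 0.8" --pt "0 0 0 0 0 0 1" --pt "0 0 0 0 0 0 1" --pt "0 0 0 0 0 0 1" --pt "0 0 0 0 0 0 1" --pt "0 0 0 0 0 0 1" --pt "0 0 0 0 0 0 1"

```text
t: 12.75
position: [532.1, -122.0, 100.8]
tool_rot: [-0.657, 0.753, 0.0, -0.0]
wrist_force: [-0.8, 0.7, -0.2]
finger_gap: 1.001
gripper_force: 0.0
```

Call:
arm_command --pt "0 0 0.1 0 0 0 1" --pt "0 0 0.25 0 0 0 1" --pt "0 0 0.5 0 0 0 1" --pt "0 0 0.8 0 0 0 1" --pt "0 0 1 0 0 0 1" --pt "0 0 1 0 0 0 1" --pt "0 0 1 0 0 0 1"

```text
t: 13.45
position: [532.5, -121.9, 202.2]
tool_rot: [-0.658, 0.753, -0.001, 0.001]
wrist_force: [-1.0, -0.2, -0.6]
finger_gap: 0.999
gripper_force: 0.0
```

```bash
python3 -c "
from h import *
f=lambda n,y,x:cv2.resize(cams.snapshot(n)[y:y+150,x:x+100,::-1],None,fx=4,fy=4,interpolation=cv2.INTER_CUBIC)
cv2.imwrite('pics/c6.png',np.hstack([f('scene',170,268),f('side',100,220)]))"
```

```text
(no output)
```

View pics/c6.png

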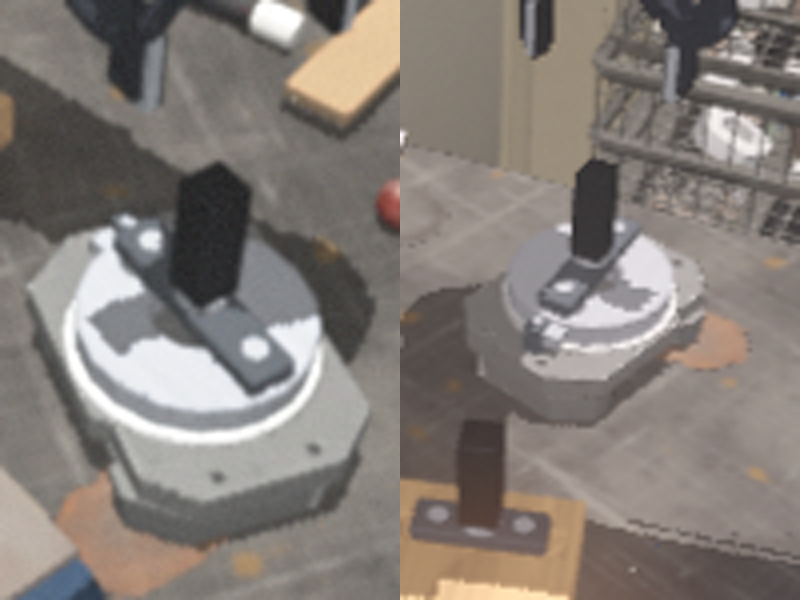

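The spanner stands upright, seated in the ring, with the lug (scene crop (100,242)) touching the stop post (122,225). The narrow spanner is still in the rack and the gripper is clear.

```bash
python3 -c "
from station import manip
print(manip.finish_job())"
```

```text
the job is handed in; nothing more can be done
None
```

I seated the wide spanner in the ring, turned it clockwise until the lug hit the stop, and left it standing upright there with the narrow spanner still in the rack; the job is handed in at about 13.6 s, but no verdict came back.

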